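# Close the cartridge bay of a portable gas hob

## Task

Shut down the portable hob after its cartridge change: take the flat steel cover from the cutting board, hook its front lip under the bridge at the front of the open bay while its rear is still raised, then pivot it down and press the rear until the spring catch snaps over it and it lies flat. Also turn the round gas wheel (before or after, as you like) until the pointer on its rim lines up with the fixed mark on the deck beyond it. Do not shift or knock over the pan, bottle and other things standing about.

Things in the scene. Friction and masses are not known exactly. Their poses are not given: they have to be found in the camera images.
- stove: portable gas hob of plain steel, fixed, 250 mm (x) by 360 mm (y, from -165 to +195), its flat deck 80 mm above the bench; at either side of the bench, turned up to 0.25 rad. Origin on the bench; x from its front (robot side) to its rear, z up. Right: the open cartridge bay, 126 by 80 mm about (5, -100). Left rear: a burner with a pan support 24 mm high about (55, 120), where the pan stands
- slot (a point): mouth of the slot in front of the bay, at deck height under the rear face of the bridge, mid-width; axes as the hob's. The bridge is a bar 112 mm wide (y), from x = 0 to -12, underside 12 and top 18 mm above the deck, on two cheeks 84 mm apart; open to the front. With the cover home, cover_lip is at about x = -14 to -16, y = 0, z = 0 here and the plate's shoulders touch the cheeks
- catch_nose (a point): rest position of the spring catch's nose behind the bay: 144.5 mm behind slot, 8 mm above the deck. From it a strip 50 mm wide (y) slants up and back to 24 mm. A cover let down rests on the slant with its rear raised 10 to 18 mm; pressed down near its rear edge (6 to 15 N) it pushes the catch back and snaps under the nose
- catch (a joint): travel of the catch to the rear (m): 0 = sprung forward, at most 0.012; spring 7 N at 0 and 500 N/m more; near 0 again once the cover has snapped in
- wheel (a joint): angle of the gas wheel (rad): 0 = pointer straight to the hob's rear (+x), in line with the fixed mark, as wanted; positive = anticlockwise from above (pointer towards the hob's +y). Starts between 0.7 and 1.6; no stop or click at 0, turns from -0.8 to 2.2 and stays where left, friction 0.06 N m
- wheel_grip (a point): centre of the round black gas wheel on the deck, half-way up, 20 mm above the deck; upright axis. Wheel 60 mm across, 8 to 32 mm above the deck. Pointer on the rim: a 4 mm ridge on top and a tab below it, out to 39 mm from the axis, 2 to 8 mm above the deck. Fixed mark: a dark fin on the deck, 7 mm high and 4 mm wide, 47 to 60 mm from the axis towards the hob's rear
- cover_grip (a point): centre of the cover's grip rib, 18 mm above the underside. Loose steel plate 150 (x) by 90 (y) by 5 mm, about 0.25 kg, with a flat front lip (-x) 14 mm long, 70 wide, 4 thick, undersides level. x from lip to rear, z up. The rib stands across the plate's middle: 60 mm along y, 14 mm thick (x), from 5 to 31 mm above the underside. Starts flat on the board, turned up to 1.2 rad
- cover_lip (a point): middle of the front edge of the cover's lip, at its underside: at (-89, 0, -18) mm from cover_grip in the cover's axes
- cover_rear (a point): middle of the cover's rear edge, at its underside: at (75, 0, -18) mm from cover_grip
- cover: the same cover as a whole: origin in the middle of the plate's underside, 18 mm under cover_grip
- board: white cutting board, fixed, 360 by 190 by 18 mm, origin under its centre, x along its length
- pan: plain straight-sided aluminium pot without handles, 130 mm across, 50 mm high, standing on the hob's pan support (its top 104 mm above the bench); leave alone; origin under its centre
- can: food tin 74 mm across, 110 mm high, standing behind the hob; leave alone; origin under its centre
- oil: green glass bottle 64 mm across, 170 mm high, standing behind the hob; leave alone; origin under its centre
- mill: wooden pepper mill 52 mm across, 145 mm high, standing on the far end of the cutting board; leave alone; origin under its centre
- ramekin: white bowl 68 mm across, 40 mm high, on the near end of the cutting board; leave alone; origin under its centre
- jar: glass jar with a steel cap, 80 mm across, 120 mm high, beyond the cutting board; leave alone; origin under its centre
Things that resemble listed ones, but are neither listed nor needed, are in the scene too. What is shaped like the cover but orange or turquoise is not meant.

How it is judged:
By the outcome, as a careful person would: the job done as asked, in the order asked, and still so for the second after the job is handed in, with the robot touching nothing.
It also fails if it takes over 67 s, if anything falls off the work surface, if the arm or the gripper's body presses on something with over 40 N, if the wrist force passes 120 N, or if a joint passes its speed limit or range.

## Robot

A 6-joint arm with a two-finger parallel gripper is mounted at the origin on the work surface. World frame = base frame: x ahead of the robot, y to its left, z up, the work surface at z = 0. Lengths are in mm, angles in rad, forces in N, time in s.
With the tool pointing down it reaches from about 350 to 875 mm from the base axis. Payload 4.2 kg.
Tool frame: the origin (TCP) lies at the very end of the fingers, on their centre line; the grasp point (between the pads) lies 19 mm behind it; z points along the fingers, y is the line along which they close (so a half turn about z gives the same grasp; the last joint's range is limited). The gripper opens to 85 mm and grips with 20 to 120 N. Pads are 22 mm wide; open, the fingers measure 114 mm over their backs; the gripper's body (76 mm by 85 mm) begins 54 mm behind the grasp point. The pads swing forward as they close: fully open they stand 13 mm farther back than shut.
Start: joints at [-1.08, 0.385, 0.008, 0, -1.194, -0.259], TCP at [143.599, -608.259, 231.312] pointing down, gripper open.
Joint ranges: [-3.14, 3.14], [-1.21, 2.06], [-1.07, 1.41], [-3.16, 2.05], [-2.99, -0.16], [-3.1, 3.1]. Speed limits (rad/s): [2.79, 2.79, 3.14, 3.14, 3.14, 3.14].

## Interface

Orientations are given as a unit quaternion [x, y, z, w].
In Python, from bench import arm, optics gives the robot as it stands. The module is installed in compiled form; this text tells all that it offers.
- The arm moves only by the tool step_arm, never from a script. Its argument "motion" is a list of rows, each an object with "dr": the turn, a rotation vector about the tool's x, y, z in units of 8 degrees (1.0 is 8 degrees), a list of three; "slide": the shift along the tool's x, y, z in mm, a list of three; "jaw": the finger opening in mm, from 0 to 85.4. A call has exactly 8 rows; each row is the pose to reach, as a shift and turn from the pose commanded when the call began, along the tool's axes at that moment; what a row does not reach only later rows make up. A row lasts 1/8 s, in which the tool goes at most 62.5 mm and 10.7 degrees, less where a joint would pass 70% of its speed; a pose out of reach is approached as far as the arm can. A call with a gripper value outside its range is refused whole. The fingers move at their own pace and stop on an object; the grip force is fixed at half the most. Time passes only in rows, so rows that repeat a pose let the fingers close, or fill a call up. It gives the time, the measured TCP pose, the force, the opening and the grip force at its end, in the units of the state.
- arm.read_state(): the state, without advancing time (a new reading comes with each control period).
- optics.get_image(name): name is "scene" or "top" or "wrist"; returns the picture (400x640x3 uint8, blue, green, red); there is no depth.
- optics.camera_info(name): a dict with "camera_matrix" (3x3 intrinsics, pixels), "view" (4x4, takes a point from world to camera coordinates); the wrist camera has in their place "T_tool_cam" (4x4, takes a point from camera to tool coordinates, whose origin is the TCP and whose axes are the flange's). Camera axes: x right, y up, looking along -z (the intrinsics and any distortion apply to the point x, -y, -z); pixel columns grow to the right and rows downward; lengths in mm; the calibration is good to about 2 mm. A picture is of the moment at which its call begins: read the wrist's pose just before it. camera_info takes no time and is no camera call.
- arm.job_done(): hands the job in; it is judged then, once.
The state is a dict: "clock": time; "joints": joint angles; "joint_vel": joint speeds; "joint_efforts": joint torques, N m; "position": TCP position; "ee_rot": TCP orientation; "contact_force": force on the tool from outside, world axes, zero at the start; "wrist_torque": the same for the moment, N m; "gripper_width": finger opening in mm; "grasp_force": force on a finger pad.
Only numpy, scipy, OpenCV 4.12 (cv2) and the standard library are available. Lean on these libraries where they do the work, as an engineer would, in place of code of your own. Each camera call takes 0.05 s, during which the arm holds its last target. There are 200 camera calls.

## Working session

There is one attempt and no reset: what is moved stays moved. The work goes in short steps, Python scripts to look and compute and a tool call to move; the robot and the scene stay as the last step left them, time stands still between calls to the robot, and variables do not carry over. Pictures are saved under pics/ and viewed, at most 10 in all, crops included, and the job is handed in when it is done.

Besides the shell and the picture viewer there is one more tool, called after "Request:" by a JSON object that holds its "fn" and its "kwargs", one argument or row to a line. step_arm: Moves the arm, as the interface text tells. Its arguments: {"type":"object","properties":{"motion":{"type":"array","items":{"type":"object","properties":{"dr":{"type":"array","items":{"type":"number"}},"slide":{"type":"array","items":{"type":"number"}},"jaw":{"type":"number"}}}}},"required":["motion"]}

```bash
mkdir -p pics; ls; python3 - <<'E'
from bench import arm, optics
import cv2,numpy as np
np.set_printoptions(precision=4,suppress=True)
for n in ["scene","top","wrist"]:
    i=optics.get_image(n); cv2.imwrite(f"pics/{n}0.png",i)
    print(n,optics.camera_info(n))
s=arm.read_state();print(s)
E
```

```text
pics
scene {'camera_matrix': array([[507.6605,   0.    , 313.2241],
       [  0.    , 507.6605, 205.2714],
       [  0.    ,   0.    ,   1.    ]]), 'view': array([[    0.0318,     0.9994,     0.0106,    59.6047],
       [   -0.8303,     0.0205,     0.557 ,   325.2336],
       [    0.5565,    -0.0266,     0.8304, -1805.3206],
       [    0.    ,     0.    ,     0.    ,     1.    ]])}
top {'camera_matrix': array([[504.0863,   0.    , 311.3564],
       [  0.    , 504.0863, 205.4942],
       [  0.    ,   0.    ,   1.    ]]), 'view': array([[   -0.0053,    -1.    ,    -0.0059,   -56.8933],
       [    0.9956,    -0.0058,     0.0935,  -457.8038],
       [   -0.0936,    -0.0054,     0.9956, -1641.5988],
       [    0.    ,     0.    ,     0.    ,     1.    ]])}
wrist {'camera_matrix': array([[307.2432,   0.    , 318.9026],
       [  0.    , 307.2432, 194.506 ],
       [  0.    ,   0.    ,   1.    ]]), 'T_tool_cam': array([[  -0.0006,    0.9571,    0.2898,   73.7779],
       [   1.    ,    0.0007,   -0.0003,    0.3821],
       [  -0.0005,    0.2898,   -0.9571, -142.5952],
       [   0.    ,    0.    ,    0.    ,    1.    ]])}
{'clock': 0.15, 'joints': array([-1.0804,  0.3854,  0.007 , -0.0003, -1.194 , -0.2586]), 'joint_vel': array([-0.0009, -0.0003,  0.0038,  0.0028,  0.0019,  0.0015]), 'joint_efforts': array([ -0.0002, -39.2676,  18.8583,   4.1887,  -0.0034,  -0.    ]), 'position': array([ 143.4854, -607.8528,  230.4752]), 'ee_rot': array([-0.1156,  0.9933,  0.0008, -0.0002]), 'contact_force': array([-0.2767, -0.1752,  0.4247]), 'wrist_torque': array([ 0.032 , -0.0076,  0.0012]), 'grasp_force': 0.0, 'gripper_width': 85.43433002546571}
```

View pics/top0.png

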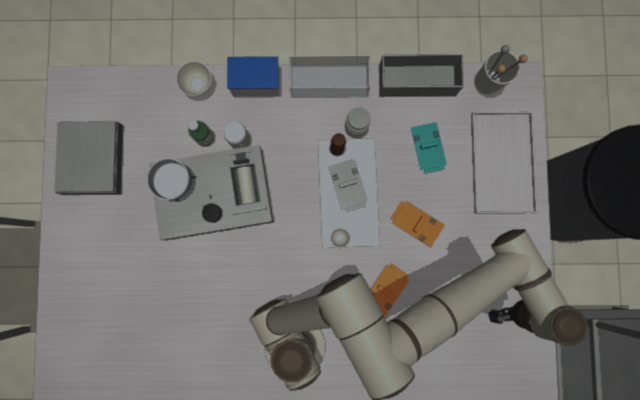

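View pics/scene0.png

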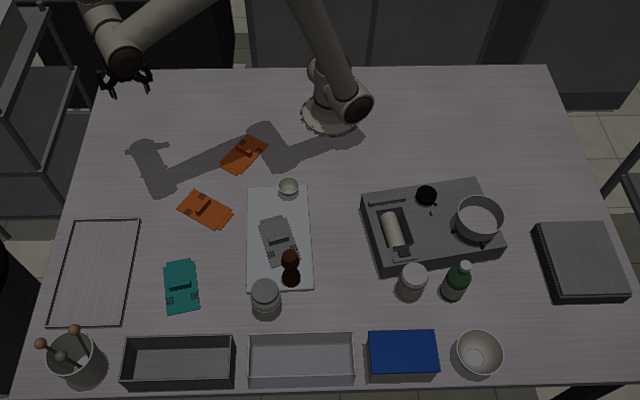

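The top view shows the hob upper left: bay (245,183), wheel (212,213), pan (172,180). The candidate covers are grey (348,185) on the board, turquoise (428,147), and orange (418,223) and (388,288). Only the grey one on the white board fits. I'll confirm it in a crop.

```bash
cat > h.py <<'E'
from bench import arm, optics
import cv2,numpy as np
from scipy.spatial.transform import Rotation as R
np.set_printoptions(precision=3,suppress=True)
def cam(n,st=None):
    c=optics.camera_info(n);K=c["camera_matrix"]
    if n=="wrist":
        T=np.eye(4);T[:3,:3]=R.from_quat(st["ee_rot"]).as_matrix();T[:3,3]=st["position"]
        M=T@c["T_tool_cam"]
    else: M=np.linalg.inv(c["view"])
    return K,M   # M: cam->world
def px2w(n,uv,z,st=None):
    K,M=cam(n,st);o=[]
    for u,v in np.atleast_2d(uv):
        d=M[:3,:3]@np.array([(u-K[0,2])/K[0,0],-(v-K[1,2])/K[1,1],-1])
        o.append(M[:3,3]+d*(z-M[2,3])/d[2])
    return np.array(o)
def w2px(n,P,st=None):
    K,M=cam(n,st);p=(np.linalg.inv(M)@np.c_[np.atleast_2d(P),np.ones(len(np.atleast_2d(P)))].T)[:3].T
    return np.c_[K[0,2]+K[0,0]*p[:,0]/-p[:,2],K[1,2]-K[1,1]*p[:,1]/-p[:,2]]
E
python3 - <<'E'
from h import *
i=cv2.imread("pics/top0.png")
a=cv2.resize(i[135:245,145:275],None,fx=3.5,fy=3.5,interpolation=cv2.INTER_CUBIC)
b=cv2.resize(i[130:255,315:385],(320,571),interpolation=cv2.INTER_CUBIC)
o=np.zeros((580,800,3),np.uint8);o[:a.shape[0],:a.shape[1]]=a;o[:b.shape[0],470:790]=b
cv2.imwrite("pics/crop0.png",o)
print(px2w("top",[(172,180)],154),px2w("top",[(212,213),(245,183)],80),px2w("top",[(348,185)],30),px2w("top",[(320,140),(374,139),(379,246),(321,247)],18))
print(px2w("top",[(150,160),(263,147),(272,222),(161,239)],80))
E
```

```text
[[525.702 364.998 154.   ]] [[429.833 256.423  80.   ]
 [525.452 152.038  80.   ]] [[ 523.728 -180.512   30.   ]] [[ 677.717  -89.522   18.   ]
 [ 679.915 -270.121   18.   ]
 [ 323.126 -280.461   18.   ]
 [ 320.881  -90.334   18.   ]]
[[601.922 458.25   80.   ]
 [641.98   94.874  80.   ]
 [400.081  65.409  80.   ]
 [348.153 417.079  80.   ]]
```

View pics/crop0.png

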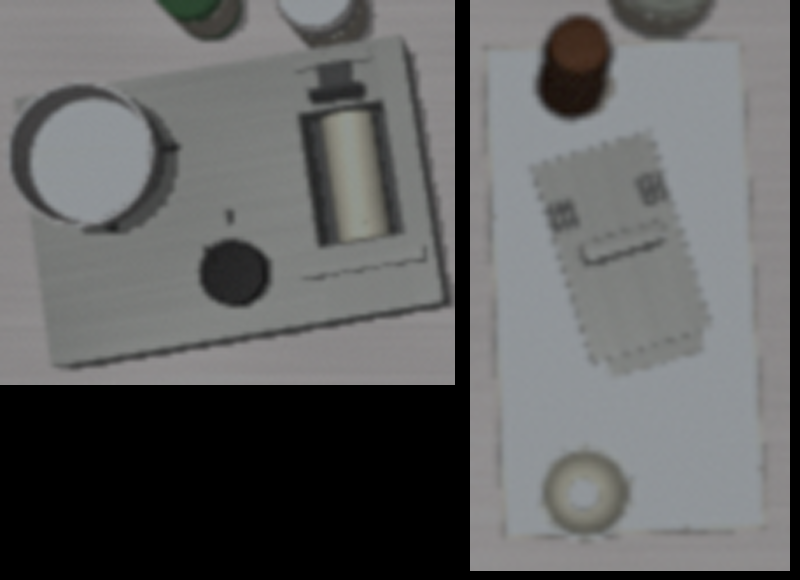

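The crop shows the grey plate on the white board with its rib at (622,243) and its lip at the near end (660,355), so yaw is about 0.29. It is the real cover. The hob's yaw is about 0.15, and the wheel pointer faces up-left. I'll move to a close view.

Request:
{"fn": "step_arm", "kwargs": {
  "motion": [
    {"dr": [0, 0, 0], "slide": [-50, 35, 0], "jaw": 85},
    {"dr": [0, 0, 0], "slide": [-406, 284, -20], "jaw": 85},
    {"dr": [0, 0, 0], "slide": [-406, 284, -20], "jaw": 85},
    {"dr": [0, 0, 0], "slide": [-406, 284, -20], "jaw": 85},
    {"dr": [0, 0, 0], "slide": [-406, 284, -20], "jaw": 85},
    {"dr": [0, 0, 0], "slide": [-406, 284, -20], "jaw": 85},
    {"dr": [0, 0, 0], "slide": [-406, 284, -20], "jaw": 85},
    {"dr": [0, 0, 0], "slide": [-406, 284, -20], "jaw": 85}
  ]
}}

```text
clock: 1.15
position: [474.5, -236.7, 251.4]
ee_rot: [-0.116, 0.993, 0.0, 0.0]
contact_force: [0.9, -1.1, 0.0]
gripper_width: 85.5
grasp_force: 0.0
```

```bash
cat >> h.py <<'E'
import pickle
def snap(name):
    s=arm.read_state(); i=optics.get_image("wrist")
    cv2.imwrite(f"pics/{name}.png",i); pickle.dump(s,open(f"pics/{name}.pkl","wb")); return s
def load(name): return pickle.load(open(f"pics/{name}.pkl","rb"))
E
python3 -c "
from h import *
s=snap('w1');print(s['position'],s['joints'])"
```

```text
[ 474.466 -236.688  251.394] [-0.157  0.209 -0.191 -0.    -1.171 -1.182]
```

Request:
{"fn": "step_arm", "kwargs": {
  "motion": [
    {"dr": [0, 0, -0.6], "slide": [-8, 55, 1], "jaw": 85},
    {"dr": [0, 0, -4.9], "slide": [-62, 437, 10], "jaw": 85},
    {"dr": [0, 0, -4.9], "slide": [-62, 437, 10], "jaw": 85},
    {"dr": [0, 0, -4.9], "slide": [-62, 437, 10], "jaw": 85},
    {"dr": [0, 0, -4.9], "slide": [-62, 437, 10], "jaw": 85},
    {"dr": [0, 0, -4.9], "slide": [-62, 437, 10], "jaw": 85},
    {"dr": [0, 0, -4.9], "slide": [-62, 437, 10], "jaw": 85},
    {"dr": [0, 0, -4.9], "slide": [-62, 437, 10], "jaw": 85}
  ]
}}

```text
clock: 2.2
position: [432.8, 204.0, 240.9]
ee_rot: [-0.444, 0.896, 0.0, -0.0]
contact_force: [0.1, -0.0, 0.7]
gripper_width: 85.2
grasp_force: 0.0
```

```bash
python3 -c "
from h import *
s=snap('w2');print(s['position'],s['joints'],R.from_quat(s['ee_rot']).as_matrix())"
```

```text
[432.819 203.992 240.885] [ 0.781  0.126 -0.321 -0.    -1.124 -1.431] [[-0.605 -0.796 -0.   ]
 [-0.796  0.605 -0.   ]
 [ 0.     0.    -1.   ]]
```

View pics/w2.png

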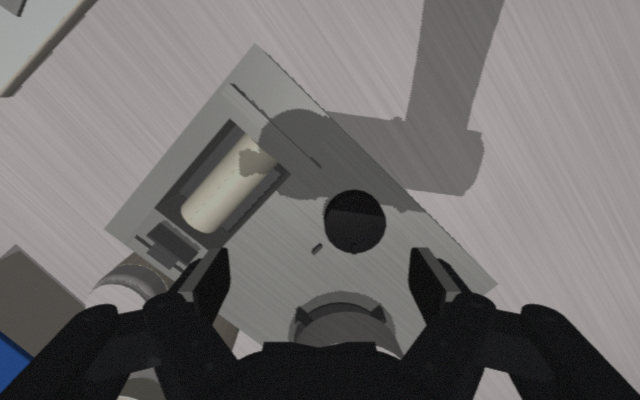

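```bash
python3 - <<'E'
from h import *
i=cv2.imread("pics/w2.png");s=load("w2")
g=lambda c:cv2.convertScaleAbs(c,alpha=1.7,beta=20)
a=cv2.resize(g(i[175:265,300:400]),(400,360),interpolation=cv2.INTER_CUBIC)
b=cv2.resize(g(i[40:290,125:335]),(399,475),interpolation=cv2.INTER_CUBIC)
o=np.zeros((480,800,3),np.uint8);o[:360,:400]=a;o[:475,401:]=b
cv2.imwrite("pics/crop1.png",o)
print(px2w("wrist",[(355,220)],112,s),px2w("wrist",[(317,249)],84,s),px2w("wrist",[(232,120),(290,172),(212,250),(157,205)],80,s),px2w("wrist",[(254,43),(497,286),(106,230)],80,s))
E
```

```text
[[425.898 251.911 112.   ]] [[481.685 265.387  84.   ]] [[464.77  108.673  80.   ]
 [452.486 182.266  80.   ]
 [574.816 198.472  80.   ]
 [584.833 125.645  80.   ]] [[403.897  70.441  80.   ]
 [348.61  427.662  80.   ]
 [648.694 112.454  80.   ]]
```

View pics/crop1.png

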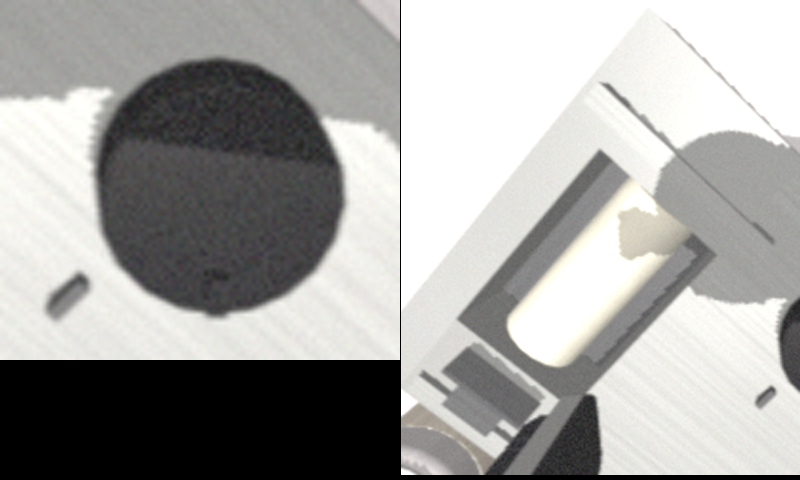

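```bash
python3 - <<'E'
from h import *
from scipy.optimize import least_squares
s=load("w2")
pix=[(254,43),(497,286),(106,230),(232,120),(290,172),(157,205)]
mod=np.array([(-125,-165),(-125,195),(125,-165),(-58,-140),(-58,-60),(68,-140)],float)
def W(p,q,z): 
    c,n=np.cos(p[2]),np.sin(p[2]);q=np.atleast_2d(q)
    return np.c_[p[0]+c*q[:,0]-n*q[:,1],p[1]+n*q[:,0]+c*q[:,1],np.full(len(q),z)]
f=lambda p:(w2px("wrist",W(p,mod,80),s)-pix).ravel()
r=least_squares(f,[500,200,.16],x_scale=[1,1,.01]);p=r.x;print(p,r.fun)
def inv(P): return (np.array(P)[:,:2]-p[:2])@np.array([[np.cos(p[2]),-np.sin(p[2])],[np.sin(p[2]),np.cos(p[2])]])
print("bridge front-top/rear-top",inv(px2w("wrist",[(229.7,83.7),(320,168),(221.8,91.1)],98,s)))
w=px2w("wrist",[(355,221.2)],112,s);m=px2w("wrist",[(317,248.2)],86,s);t=px2w("wrist",[(354.3,253)],85,s)
rd=px2w("wrist",[(354,244)],112,s)
print("wheel",w,inv(w),"mark",inv(m),"tab",inv(t),"ridge",inv(rd))
a=lambda q:np.arctan2(*(q-inv(w))[0][::-1]);print(a(inv(m)),a(inv(t)),a(inv(rd)),np.linalg.norm(inv(t)-inv(w)))
np.save("hob.npy",p)
# catch: dark strip top corners
c=lambda u,v:(125+(u-401)/1.9,40+v/1.9)
print("catch",inv(px2w("wrist",[c(470,345),c(540,402)],88,s)),inv(px2w("wrist",[c(440,395),c(490,437)],104,s)))
E
```

```text
[500.252 253.912   0.156] [ 2.004 -0.075  1.475 -1.345 -1.944 -1.082 -1.416 -1.797  2.237  2.465
 -2.555  2.785]
bridge front-top/rear-top [[ -84.472 -156.099]
 [ -84.927  -47.001]
 [ -74.867 -157.249]]
wheel [[426.604 252.906 112.   ]] [[-72.908  10.457]] mark [[-17.981  12.877]] tab [[-41.269  46.191]] ridge [[-55.644  26.767]]
0.04403111549335769 0.8461018291019703 0.7569960784577083 47.72799946685298
catch [[  70.444 -124.814]
 [  71.616  -76.464]] [[  94.036 -117.785]
 [  96.268  -83.925]]
```

Request:
{"fn": "step_arm", "kwargs": {
  "motion": [
    {"dr": [0, 0, 0], "slide": [-36, 35, 20], "jaw": 85},
    {"dr": [0, 0, 0], "slide": [-36, 35, 70], "jaw": 85},
    {"dr": [0, 0, 0], "slide": [-36, 35, 120], "jaw": 85},
    {"dr": [0, 0, 0], "slide": [-36, 35, 145], "jaw": 85},
    {"dr": [0, 0, 0], "slide": [-36, 35, 157], "jaw": 85},
    {"dr": [0, 0, 0], "slide": [-36, 35, 157], "jaw": 56},
    {"dr": [0, 0, 0], "slide": [-36, 35, 157], "jaw": 56},
    {"dr": [0, 0, 0], "slide": [-36, 35, 157], "jaw": 56}
  ]
}}

```text
clock: 3.25
position: [426.8, 252.2, 86.1]
ee_rot: [-0.442, 0.897, 0.002, 0.001]
contact_force: [-8.3, 4.4, 4.6]
gripper_width: 58.2
grasp_force: 64.3
```

Request:
{"fn": "step_arm", "kwargs": {
  "motion": [
    {"dr": [0, 0, 0.9], "slide": [0, 0, 0], "jaw": 56},
    {"dr": [0, 0, 1.9], "slide": [0, 0, 0], "jaw": 56},
    {"dr": [0, 0, 2.9], "slide": [0, 0, 0], "jaw": 56},
    {"dr": [0, 0, 3.9], "slide": [0, 0, 0], "jaw": 56},
    {"dr": [0, 0, 4.8], "slide": [0, 0, 0], "jaw": 56},
    {"dr": [0, 0, 5.4], "slide": [0, 0, 0], "jaw": 56},
    {"dr": [0, 0, 5.7], "slide": [0, 0, 0], "jaw": 56},
    {"dr": [0, 0, 5.7], "slide": [0, 0, 0], "jaw": 56}
  ]
}}

```text
clock: 4.25
position: [425.4, 254.8, 86.1]
ee_rot: [-0.06, 0.998, 0.004, -0.0]
contact_force: [-18.9, 14.5, 4.8]
gripper_width: 58.5
grasp_force: 64.7
```

Request:
{"fn": "step_arm", "kwargs": {
  "motion": [
    {"dr": [0, 0, 0], "slide": [0, 0, 0], "jaw": 85},
    {"dr": [0, 0, 0], "slide": [0, 0, 0], "jaw": 85},
    {"dr": [0, 0, 0], "slide": [0, 0, 0], "jaw": 85},
    {"dr": [0, 0, 0], "slide": [0, 0, -40], "jaw": 85},
    {"dr": [0, 0, 0], "slide": [0, 0, -90], "jaw": 85},
    {"dr": [0, 0, 0], "slide": [20, 0, -130], "jaw": 85},
    {"dr": [0, 0, 0], "slide": [40, 0, -130], "jaw": 85},
    {"dr": [0, 0, 0], "slide": [40, 0, -130], "jaw": 85}
  ]
}}

```text
clock: 5.25
position: [387.4, 245.4, 215.1]
ee_rot: [-0.06, 0.998, 0.001, 0.0]
contact_force: [0.4, -0.8, 0.3]
gripper_width: 85.1
grasp_force: 0.0
```

```bash
python3 - <<'E'
from h import *
s=snap('w3');print(s['position'],R.from_quat(s['ee_rot']).as_matrix())
i=cv2.imread("pics/w3.png")
p=np.load("hob.npy")
c=w2px("wrist",[[427,253.5,90],[500-34,254+40-90,90]],s);print(c)
u,v=c[0].astype(int)
g=cv2.convertScaleAbs(i,alpha=1.6,beta=20)
g=cv2.resize(g[:360,:],(800,450),interpolation=cv2.INTER_CUBIC)
z=cv2.convertScaleAbs(i[max(v-70,0):v+70,u-70:u+70],alpha=1.6,beta=20);z=cv2.resize(z,(300,300*z.shape[0]//z.shape[1]),interpolation=cv2.INTER_CUBIC)
o=np.zeros((600,800,3),np.uint8);o[:450]=g;
o[300:300+z.shape[0],:300]=z
cv2.imwrite("pics/crop2.png",o);print("zoom orig",u-70,max(v-70,0),300/140)
E
```

```text
[387.392 245.441 215.065] [[-0.993 -0.12   0.001]
 [-0.12   0.993  0.001]
 [-0.001  0.001 -1.   ]]
[[321.73  228.007]
 [266.301 259.264]]
zoom orig 251 158 2.142857142857143
```

View pics/crop2.png

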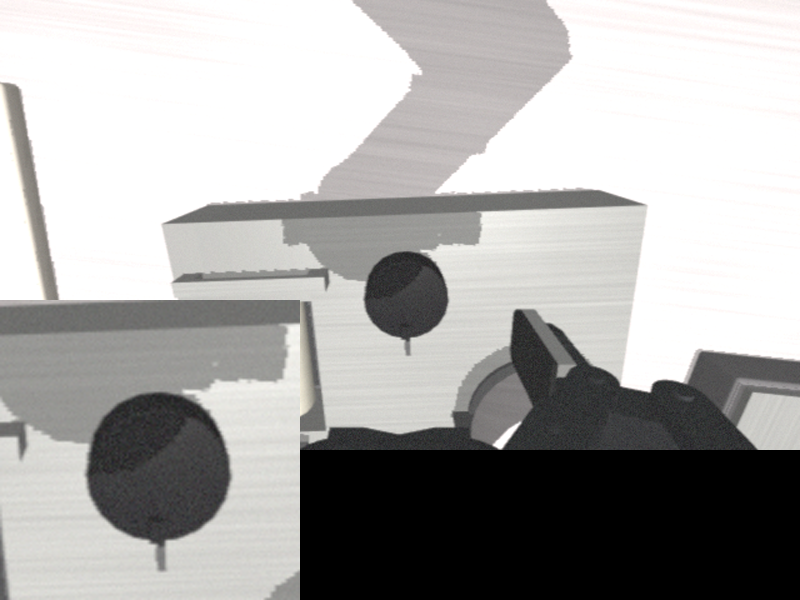

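```bash
python3 - <<'E'
from h import *
s=load('w3');i=cv2.cvtColor(cv2.imread("pics/w3.png"),cv2.COLOR_BGR2GRAY)
print("cols 312..339")
for v in range(252,288): print(v,*i[v,312:340])
# predicted pixel positions of wheel parts for angle a
p=np.load("hob.npy");d=lambda a,r,z:np.r_[427+r*np.cos(a+p[2]),253.5+r*np.sin(a+p[2]),z]
for a in (-.1,0,.1): print(a,w2px("wrist",[d(a,20,112),d(a,30,112),d(a,39,88),d(a,39,84),d(a,47,87),d(a,60,87)],s).round(1).tolist())
E
```

```text
cols 312..339
252 22 22 28 29 29 25 21 28 24 20 25 26 29 25 27 26 25 21 26 20 26 23 17 30 26 25 25 30
253 24 25 23 24 26 27 26 24 24 26 18 20 24 30 30 29 23 30 19 26 23 24 24 26 28 23 27 32
254 26 25 23 26 25 28 25 23 23 24 22 25 25 30 28 23 27 26 24 25 25 27 23 25 27 21 26 25
255 26 26 26 28 20 26 22 26 23 26 22 21 19 27 28 25 29 29 23 25 21 27 30 21 25 27 17 28
256 25 24 25 22 27 19 25 23 24 29 23 22 27 26 25 24 28 23 25 28 19 26 26 27 25 27 23 31
257 23 21 19 26 26 23 27 28 16 28 22 27 23 19 24 28 26 21 23 20 29 22 24 27 28 26 28 31
258 21 25 28 24 25 22 22 28 25 20 22 24 15 23 24 24 22 22 25 24 28 26 22 23 17 27 25 25
259 20 24 28 24 25 20 22 22 18 15 16 14 15 22 20 26 24 21 26 26 27 24 24 26 23 25 19 24
260 26 23 20 24 24 25 23 27 16 18 12 17 14 19 11 20 17 21 24 25 27 27 28 23 27 29 23 27
261 19 18 14 22 26 26 24 23 19 22 19 18 16 14 23 20 28 22 19 23 26 25 24 27 23 22 25 25
262 24 26 24 26 27 26 22 16 24 17 27 28 26 25 21 23 24 25 29 20 23 27 28 22 27 24 28 24
263 28 29 29 21 27 24 27 24 16 24 25 23 20 24 28 25 25 21 24 26 30 24 27 24 23 23 23 27
264 19 21 21 21 25 25 23 21 22
[... 2121 characters left out ...]
95 102 115 119 120 120 118 120 120 119 121 120 120
285 122 123 120 121 122 122 123 122 121 121 122 122 120 117 119 119 122 121 120 122 122 120 122 121 121 119 120 121
286 120 121 122 121 121 121 120 121 120 119 118 119 120 118 119 119 118 118 119 119 119 119 120 120 119 119 119 117
287 120 120 119 120 120 120 118 120 119 121 121 119 120 120 122 120 121 121 120 121 122 118 121 120 121 121 120 120
-0.1 [[320.5, 258.5], [319.8, 268.4], [319.1, 263.8], [319.1, 261.8], [318.6, 270.4], [317.8, 281.8]]
0 [[322.7, 258.5], [323.1, 268.4], [323.0, 263.8], [323.0, 261.8], [323.3, 270.5], [323.7, 281.9]]
0.1 [[325.0, 258.3], [326.4, 268.2], [327.0, 263.5], [326.9, 261.5], [328.0, 270.1], [329.6, 281.4]]
```

```bash
python3 - <<'E'
from h import *
s=load('w3');i=cv2.cvtColor(cv2.imread("pics/w3.png"),cv2.COLOR_BGR2GRAY)
m=(i[195:290,270:380]<42).astype(np.uint8)
n,l,st,c=cv2.connectedComponentsWithStats(m);k=1+st[1:,4].argmax();cs,_=cv2.findContours((l==k).astype(np.uint8),0,1)
q=max(cs,key=len);print(cv2.minEnclosingCircle(q));e=cv2.fitEllipse(q);u,v=np.array(e[0])+[270,195];print(e,u,v)
w=px2w("wrist",[(u,v)],110,s)[0];print("wheel",w)
p=np.load("hob.npy")
mk=px2w("wrist",[(325.5,274.5),(326,283)],87,s);t=px2w("wrist",[(324,260)],112,s);t2=px2w("wrist",[(324.3,270)],100,s)
for x in (*mk,*t,*t2): dd=x-w;print(np.hypot(*dd[:2]),np.arctan2(dd[1],dd[0])-p[2])
E
```

```text
((54.67948532104492, 41.47435760498047), 35.55027389526367)
((54.34445571899414, 40.476009368896484), (64.74944305419922, 68.42459869384766), 176.4197235107422) 324.34445571899414 235.47600936889648
wheel [425.312 255.395 110.   ]
52.99588148381748 -0.0014607267780126498
62.74100053648765 0.0021165699516771386
22.950771581336177 -0.046313661550591995
40.16508396916284 -0.02773251856392367
```

Request:
{"fn": "step_arm", "kwargs": {
  "motion": [
    {"dr": [0, 0, 0], "slide": [-39, 5.4, 10], "jaw": 85},
    {"dr": [0, 0, 0], "slide": [-39, 5.4, 60], "jaw": 85},
    {"dr": [0, 0, 0], "slide": [-39, 5.4, 110], "jaw": 85},
    {"dr": [0, 0, 0], "slide": [-39, 5.4, 129], "jaw": 85},
    {"dr": [0, 0, 0], "slide": [-39, 5.4, 129], "jaw": 56},
    {"dr": [0, 0, 0], "slide": [-39, 5.4, 129], "jaw": 56},
    {"dr": [0, 0, 0], "slide": [-39, 5.4, 129], "jaw": 56},
    {"dr": [0, 0, -0.25], "slide": [-39, 5.4, 129], "jaw": 56}
  ]
}}

```text
clock: 6.3
position: [426.6, 255.2, 85.7]
ee_rot: [-0.078, 0.997, -0.0, 0.0]
contact_force: [5.0, -3.4, -6.6]
gripper_width: 57.8
grasp_force: 66.3
```

Request:
{"fn": "step_arm", "kwargs": {
  "motion": [
    {"dr": [0, 0, 0], "slide": [0, 0, 0], "jaw": 56},
    {"dr": [0, 0, 0], "slide": [0, 0, 0], "jaw": 85},
    {"dr": [0, 0, 0], "slide": [0, 0, 0], "jaw": 85},
    {"dr": [0, 0, 0], "slide": [0, 0, 0], "jaw": 85},
    {"dr": [0, 0, 0], "slide": [0, 0, -60], "jaw": 85},
    {"dr": [0, 0, 0], "slide": [20, 0, -120], "jaw": 85},
    {"dr": [0, 0, 0], "slide": [40, -50, -130], "jaw": 85},
    {"dr": [0, 0, 0], "slide": [40, -50, -130], "jaw": 85}
  ]
}}

```text
clock: 7.3
position: [393.3, 199.0, 217.3]
ee_rot: [-0.077, 0.997, 0.002, 0.001]
contact_force: [0.4, 0.6, 0.4]
gripper_width: 84.9
grasp_force: 0.0
```

```bash
python3 - <<'E'
from h import *
s=snap('w4');print(s['position'],s['joints'])
p=np.load("hob.npy");i=cv2.cvtColor(cv2.imread("pics/w4.png"),cv2.COLOR_BGR2GRAY)
d=lambda r,z:[425.3+r*np.cos(p[2]),255.4+r*np.sin(p[2]),z]
q=w2px("wrist",[d(0,110),d(22,112),d(39,100),d(47,87),d(60,87)],s);print(q)
u=int(q[2,0])
print(range(u-14,u+14))
for v in range(int(q[1,1])-4,int(q[4,1])+3):print(v,*i[v,u-14:u+14])
E
```

```text
[393.35  198.973 217.257] [ 0.839  0.077 -0.441 -0.    -1.049 -2.256]
[[375.453 235.493]
 [374.611 258.819]
 [371.5   268.566]
 [368.959 268.853]
 [368.388 280.193]]
range(357, 385)
254 23 28 25 26 24 30 24 25 29 30 26 26 26 26 27 25 24 29 29 27 23 27 28 23 23 22 26 27
255 23 24 25 23 23 21 24 26 27 20 22 28 28 24 23 29 27 23 27 26 19 25 24 26 26 24 25 28
256 23 29 27 26 27 25 25 23 32 24 19 27 17 23 22 24 23 25 20 25 27 28 24 21 25 26 24 28
257 25 27 25 24 28 22 24 22 27 26 23 23 29 23 23 26 25 26 27 25 26 26 23 25 24 26 27 31
258 22 26 25 20 25 22 28 30 22 27 26 28 24 26 24 28 24 19 21 24 25 22 26 24 28 25 25 20
259 25 27 24 22 23 25 21 23 20 26 25 27 23 24 22 16 14 16 16 23 25 23 24 28 31 27 27 26
260 21 21 31 24 29 27 28 25 24 26 25 23 25 19 17 12 15 19 16 15 24 24 29 26 29 27 25 23
261 22 25 28 21 22 21 23 26 29 24 20 24 29 23 21 23 15 17 24 18 11 21 25 23 20 27 24 27
262 23 24 27 22 23 27 23 25 28 25 20 25 23 27 10 22 22 22 25 25 23 26 20 21 27 28 26 28
263 14 23 27 20 27 30 25 24 20 24 15 25 27 27 12 24 20 30 18 24 29 27 26 22 21 26 26 26
264 38 29 26 26 20 22 21 21 27 25 23 1
[... 1230 characters left out ...]
16 117 118 117 117 116 117 117 115 118
277 119 120 118 119 118 117 117 116 93 60 57 65 66 73 98 115 119 120 119 119 118 119 118 117 117 118 117 117
278 121 119 122 119 120 122 119 110 87 56 54 64 66 74 101 116 118 118 119 119 119 121 119 120 118 117 119 119
279 120 120 120 121 121 121 120 114 89 59 53 62 66 75 103 116 119 119 119 120 120 118 118 120 116 118 118 119
280 120 118 121 120 120 119 121 117 106 72 59 64 68 73 103 116 120 119 118 118 120 119 119 119 120 117 119 120
281 120 119 118 120 119 119 120 119 117 85 63 68 68 77 104 118 120 118 119 118 119 120 117 118 119 119 117 119
282 115 120 117 118 117 117 118 117 116 94 69 67 64 76 104 114 117 116 117 116 115 117 118 116 116 115 116 116
```

```bash
python3 - <<'E'
from h import *
s=load("w1");s4=load("w4")
c=w2px("wrist",[[524,-181,20]],s)[0].astype(int)
p=np.load("hob.npy")
W=lambda x,y,z:[p[0]+np.cos(p[2])*x-np.sin(p[2])*y,p[1]+np.sin(p[2])*x+np.cos(p[2])*y,z]
q=w2px("wrist",[W(-75,-156,98),W(-75,-44,98),W(-75,-100,98),W(69,-100,88)],s4);print(c,q)
u0,v0=max(c[0]-90,0),max(c[1]-110,0)
a=cv2.imread("pics/w1.png")[v0:v0+220,u0:u0+180];a=cv2.convertScaleAbs(a,alpha=1.5,beta=0)
u1,v1=int(q[2,0])-80,max(int(q[2,1])-50,0)
b=cv2.imread("pics/w4.png")[v1:v1+150,u1:u1+160];b=cv2.convertScaleAbs(b,alpha=1.5,beta=0)
o=np.zeros((560,800,3),np.uint8)
a=cv2.resize(a,None,fx=2.2,fy=2.2,interpolation=cv2.INTER_CUBIC);b=cv2.resize(b,None,fx=2.5,fy=2.5,interpolation=cv2.INTER_CUBIC)
o[:a.shape[0],:a.shape[1]]=a;o[:b.shape[0],400:400+b.shape[1]]=b
cv2.imwrite("pics/crop3.png",o);print(u0,v0,u1,v1)
E
```

```text
[351 210] [[189.706 229.603]
 [311.27  229.102]
 [250.515 229.352]
 [261.438 347.629]]
261 100 170 179
```

View pics/crop3.png

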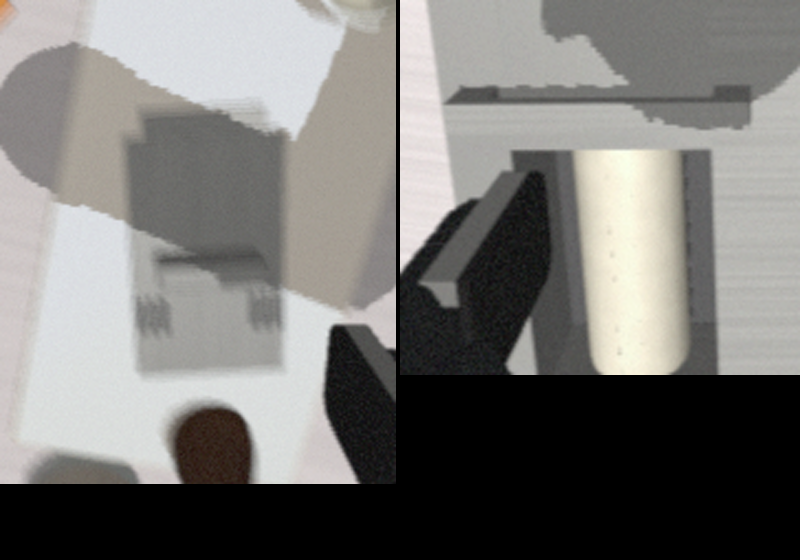

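```bash
python3 - <<'E'
from h import *
s4=load("w4");s2=load("w2");p=np.load("hob.npy")
M=np.array([[np.cos(p[2]),-np.sin(p[2])],[np.sin(p[2]),np.cos(p[2])]])
inv=lambda P:(P[:,:2]-p[:2])@M
c=lambda u,v:(170+(u-400)/2.5,179+v/2.5)
B=px2w("wrist",[c(445,103),c(750,100),c(750,127)],98,s4);print("bridge",B,inv(B))
Y=px2w("wrist",[c(512,150),c(712,150)],80,s4);print("bay front",Y,inv(Y))
b2=px2w("wrist",[(229.7,83.7),(320,168),(221.8,91.1)],98,s2);print("w2 bridge",b2)
# rough cover from w1
d=lambda u,v:(261+u/2.2,100+v/2.2)
print("cover rear corners,lip corners",px2w("wrist",[d(140,374),d(285,370),d(145,115),d(265,110)],22,load("w1")))
E
```

```text
bridge [[441.292  86.323  98.   ]
 [423.301 196.19   98.   ]
 [433.872 197.729  98.   ]] [[ -84.299 -156.385]
 [ -84.99   -45.056]
 [ -74.307  -45.179]]
bay front [[465.822 106.259  80.   ]
 [453.814 184.899  80.   ]] [[ -56.968 -140.505]
 [ -56.603  -60.954]]
w2 bridge [[440.732  86.396  98.   ]
 [423.317 194.093  98.   ]
 [450.399  86.754  98.   ]]
cover rear corners,lip corners [[ 615.251 -194.875   22.   ]
 [ 591.909 -108.013   22.   ]
 [ 457.736 -230.098   22.   ]
 [ 439.877 -166.41    22.   ]]
```

Request:
{"fn": "step_arm", "kwargs": {
  "motion": [
    {"dr": [0, 0, -1.3], "slide": [-12, -48, 0], "jaw": 85},
    {"dr": [0, 0, -2.6], "slide": [-24, -98, 0], "jaw": 85},
    {"dr": [0, 0, -3.9], "slide": [-37, -150, 0], "jaw": 85},
    {"dr": [0, 0, -5.2], "slide": [-50, -200, 0], "jaw": 85},
    {"dr": [0, 0, -6.5], "slide": [-62, -250, 0], "jaw": 85},
    {"dr": [0, 0, -7.8], "slide": [-73, -300, 0], "jaw": 85},
    {"dr": [0, 0, -9.1], "slide": [-80, -330, 0], "jaw": 85},
    {"dr": [0, 0, -10.4], "slide": [-85, -346, 0], "jaw": 85}
  ]
}}

```text
clock: 8.35
position: [532.7, -129.8, 214.0]
ee_rot: [-0.684, 0.729, 0.0, -0.001]
contact_force: [-0.2, -0.2, -0.7]
gripper_width: 84.9
grasp_force: 0.0
```

Request:
{"fn": "step_arm", "kwargs": {
  "motion": [
    {"dr": [0, 0, -1.2], "slide": [0, 0, 0], "jaw": 85},
    {"dr": [0, 0, -1.8], "slide": [0, 0, 0], "jaw": 85},
    {"dr": [0, 0, -1.8], "slide": [0, 0, 0], "jaw": 85},
    {"dr": [0, 0, -1.8], "slide": [0, 0, 0], "jaw": 85},
    {"dr": [0, 0, -1.8], "slide": [0, 0, 0], "jaw": 85},
    {"dr": [0, 0, -1.8], "slide": [0, 0, 0], "jaw": 85},
    {"dr": [0, 0, -1.8], "slide": [0, 0, 0], "jaw": 85},
    {"dr": [0, 0, -1.8], "slide": [0, 0, 0], "jaw": 85}
  ]
}}

```text
clock: 9.35
position: [531.6, -128.2, 215.4]
ee_rot: [0.769, -0.639, 0.0, -0.0]
contact_force: [-1.6, 0.2, 0.2]
gripper_width: 85.0
grasp_force: 0.0
```

```bash
python3 - <<'E'
from h import *
s=snap('w5');print(s['position'],s['joints'],R.from_quat(s['ee_rot']).as_matrix())
i=cv2.imread("pics/w5.png");c=w2px("wrist",[[530,-178,23]],s)[0].astype(int);print(c)
u0,v0=max(c[0]-130,0),max(c[1]-130,0)
a=cv2.resize(cv2.convertScaleAbs(i[v0:v0+195,u0:u0+260],alpha=1.3),(780,585),interpolation=cv2.INTER_CUBIC);cv2.imwrite("pics/crop5.png",a);print(u0,v0)
E
```

```text
[ 531.563 -128.214  215.386] [ 0.06   0.265 -0.21   0.    -1.096  0.124] [[ 0.182 -0.983  0.   ]
 [-0.983 -0.182 -0.   ]
 [ 0.    -0.    -1.   ]]
[328 125]
198 0
```

View pics/crop5.png

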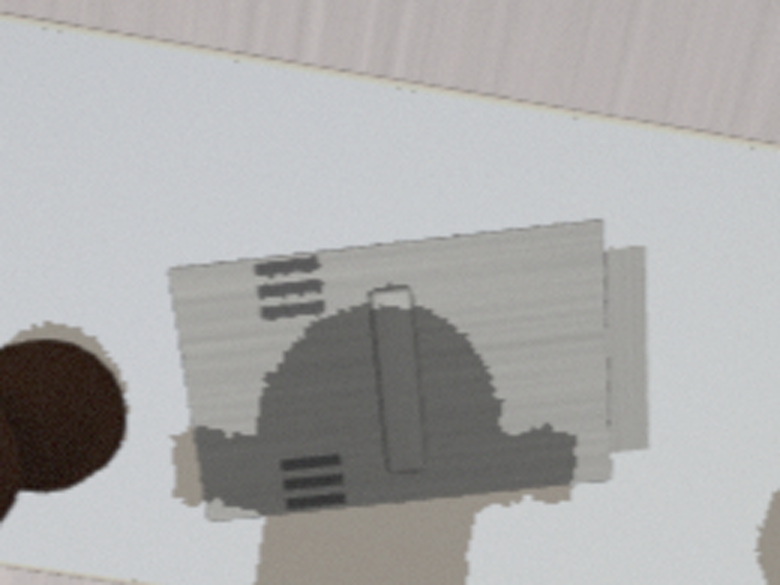

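```bash
python3 - <<'E'
from h import *
from scipy.optimize import least_squares
s=load("w5");c=lambda L:[(198+u/3,v/3) for u,v in L]
pl=[(168,268),(603,220),(611,481),(205,520)];lp=[(646,247),(648,448)];rb=[(370,290),(412,287),(425,470),(388,472)]
P=px2w("wrist",c(pl),23,s);L=px2w("wrist",c(lp),22,s);Rb=px2w("wrist",c(rb),49,s)
print(P,L,Rb,Rb.mean(0),[np.linalg.norm(P[i]-P[i-1]) for i in range(4)])
mod=np.array([(75,-45,23),(-75,-45,23),(-75,45,23),(75,45,23),(-89,-35,22),(-89,35,22),(7,-30,49),(-7,-30,49),(-7,30,49),(7,30,49)],float)
pix=np.array(c(pl+lp+rb))
def f(p):
    k,n=np.cos(p[2]),np.sin(p[2]);Q=np.c_[p[0]+k*mod[:,0]-n*mod[:,1],p[1]+n*mod[:,0]+k*mod[:,1],mod[:,2]]
    return (w2px("wrist",Q,s)-pix).ravel()
r=least_squares(f,[530,-178,.29],x_scale=[1,1,.01],loss="soft_l1");p=r.x;print(p,f(p))
T=R.from_quat(s['ee_rot']).as_matrix();d=np.r_[p[:2],0]-np.r_[s['position'][:2],0];print("tool delta",T.T@d,"turn",np.arctan2(T[1,1],T[0,1])-np.pi)
E
```

```text
[[ 613.054 -199.884   23.   ]
 [ 469.837 -242.051   23.   ]
 [ 444.006 -155.814   23.   ]
 [ 588.729 -114.129   23.   ]] [[ 452.897 -236.479   22.   ]
 [ 433.586 -169.924   22.   ]] [[ 543.515 -205.049   49.   ]
 [ 530.502 -208.385   49.   ]
 [ 514.584 -151.494   49.   ]
 [ 526.741 -148.553   49.   ]] [ 528.835 -178.37    49.   ] [np.float64(89.13836679094818), np.float64(149.2954571296761), np.float64(90.02274400230998), np.float64(150.6059934946852)]
[ 528.801 -178.144    0.284] [-0.272 -0.55   0.502 -0.201 -0.15  -0.128  0.434  0.226 -0.19  -0.215
 -0.099  0.439 -0.421 -0.014  0.137 -0.556  0.828  0.346 -0.593  1.054]
tool delta [48.588 11.827 -0.   ] turn -6.099690411081553
```

The crop shows the cover clearly: rib at (398,380), lip at the right (647,348), mill at the left. The fit residuals are under 1 px, so I'll grasp it.

Request:
{"fn": "step_arm", "kwargs": {
  "motion": [
    {"dr": [0, 0, -0.72], "slide": [48.6, 11.8, 0], "jaw": 60},
    {"dr": [0, 0, -0.72], "slide": [48.6, 11.8, 40], "jaw": 60},
    {"dr": [0, 0, -0.72], "slide": [48.6, 11.8, 90], "jaw": 60},
    {"dr": [0, 0, -0.72], "slide": [48.6, 11.8, 135], "jaw": 60},
    {"dr": [0, 0, -0.72], "slide": [48.6, 11.8, 165], "jaw": 60},
    {"dr": [0, 0, -0.72], "slide": [48.6, 11.8, 182], "jaw": 60},
    {"dr": [0, 0, -0.72], "slide": [48.6, 11.8, 189], "jaw": 60},
    {"dr": [0, 0, -0.72], "slide": [48.6, 11.8, 189], "jaw": 60}
  ]
}}

```text
clock: 10.4
position: [529.0, -178.2, 26.3]
ee_rot: [0.8, -0.6, -0.0, 0.0]
contact_force: [0.8, 0.4, -0.1]
gripper_width: 59.8
grasp_force: 0.0
```

Request:
{"fn": "step_arm", "kwargs": {
  "motion": [
    {"dr": [0, 0, 0], "slide": [0, 0, 0], "jaw": 10},
    {"dr": [0, 0, 0], "slide": [0, 0, 0], "jaw": 10},
    {"dr": [0, 0, 0], "slide": [0, 0, 0], "jaw": 10},
    {"dr": [0, 0, 0], "slide": [0, 0, 0], "jaw": 10},
    {"dr": [0, 0, 0], "slide": [0, 0, 0], "jaw": 10},
    {"dr": [0, 0, 0], "slide": [0, 0, 0], "jaw": 10},
    {"dr": [0, 0, 0], "slide": [0, 0, 0], "jaw": 10},
    {"dr": [0, 0, 0], "slide": [0, 0, -5], "jaw": 10}
  ]
}}

```text
clock: 11.4
position: [527.9, -178.0, 30.7]
ee_rot: [0.8, -0.6, -0.001, 0.0]
contact_force: [-1.0, -0.5, -3.9]
gripper_width: 12.6
grasp_force: 60.4
```

```bash
cat >> h.py <<'E'
YAW=.158; SLOT=np.array([444.1,143.1,80.])
def rotT(th,yaw=YAW):
    k,n=np.cos(yaw),np.sin(yaw);ex=np.array([k,n,0]);ey=np.array([-n,k,0]);ez=np.array([0,0,1.])
    cx=np.cos(th)*ex+np.sin(th)*ez;cz=-np.sin(th)*ex+np.cos(th)*ez
    return np.c_[-ey,-cx,-cz],cx,cz,ex
def tgt(lx,lz,th,ly=0,slot=None):
    T,cx,cz,ex=rotT(th);S=SLOT if slot is None else slot
    return S+lx*ex+ly*np.array([-ex[1],ex[0],0])+[0,0,lz]+89*cx+8.3*cz,T
def move(P0,T0,P,T): return T0.T@(P-P0),R.from_matrix(T0.T@T).as_rotvec()/np.radians(8)
E
python3 - <<'E'
from h import *
s=arm.read_state();T0=R.from_quat(s['ee_rot']).as_matrix();P0=s['position']
print(P0,T0)
P,T=tgt(8,3,.26);print(P,T)
print("to high:",move(P0,T0,np.r_[P[:2],221],T))
print("lift",move(P0,T0,np.r_[P0[:2],221],T0)[0])
E
```

```text
[ 527.911 -177.965   30.665] [[ 0.28  -0.96  -0.002]
 [-0.96  -0.28   0.001]
 [-0.001  0.002 -1.   ]]
[534.831 157.556 113.901] [[ 0.157 -0.954  0.254]
 [-0.988 -0.152  0.04 ]
 [-0.    -0.257 -0.966]]
to high: (array([-320.41 , -100.159, -190.145]), array([1.872, 0.124, 0.892]))
lift [  -0.209    0.307 -190.335]
```

Request:
{"fn": "step_arm", "kwargs": {
  "motion": [
    {"dr": [0, 0, 0], "slide": [0, 0, -30], "jaw": 10},
    {"dr": [0, 0, 0], "slide": [0, 0, -75], "jaw": 10},
    {"dr": [0, 0, 0], "slide": [0, 0, -125], "jaw": 10},
    {"dr": [0, 0, 0], "slide": [0, 0, -170], "jaw": 10},
    {"dr": [0.3, 0, 0.2], "slide": [-30, -10, -190], "jaw": 10},
    {"dr": [0.8, 0.05, 0.4], "slide": [-80, -25, -190], "jaw": 10},
    {"dr": [1.3, 0.1, 0.6], "slide": [-135, -42, -190], "jaw": 10},
    {"dr": [1.87, 0.12, 0.89], "slide": [-190, -60, -190], "jaw": 10}
  ]
}}

```text
clock: 12.4
position: [532.3, 22.5, 220.6]
ee_rot: [0.754, -0.644, 0.085, -0.1]
contact_force: [1.3, -0.3, -4.0]
gripper_width: 12.7
grasp_force: 60.5
```

```bash
python3 - <<'E'
from h import *
s=arm.read_state();T0=R.from_quat(s['ee_rot']).as_matrix();P0=s['position'];print(P0,s['gripper_width'],s['contact_force'])
P,T=tgt(8,3,.26)
print(move(P0,T0,np.r_[P[:2],221],T),move(P0,T0,np.r_[P[:2],160],T))
E
```

```text
[532.296  22.462 220.623] 12.711103685971239 [ 1.287 -0.296 -3.975]
(array([-133.045,  -22.841,    5.87 ]), array([-0.016,  0.004, -0.011])) (array([-132.988,   -7.026,   64.784]), array([-0.016,  0.004, -0.011]))
```

Request:
{"fn": "step_arm", "kwargs": {
  "motion": [
    {"dr": [0, 0, 0], "slide": [-45, -8, 2], "jaw": 10},
    {"dr": [0, 0, 0], "slide": [-95, -16, 4], "jaw": 10},
    {"dr": [0, 0, 0], "slide": [-133, -22.8, 6], "jaw": 10},
    {"dr": [0, 0, 0], "slide": [-133, -15, 36], "jaw": 10},
    {"dr": [0, 0, 0], "slide": [-133, -7, 65], "jaw": 10},
    {"dr": [0, 0, 0], "slide": [-133, -7, 65], "jaw": 10},
    {"dr": [0, 0, 0], "slide": [-133, -7, 65], "jaw": 10},
    {"dr": [0, 0, 0], "slide": [-133, -7, 65], "jaw": 10}
  ]
}}

```text
clock: 13.4
position: [536.2, 156.4, 161.9]
ee_rot: [0.754, -0.643, 0.085, -0.1]
contact_force: [0.4, 0.0, -2.6]
gripper_width: 12.9
grasp_force: 60.3
```

```bash
python3 - <<'E'
from h import *
s=snap('w6');T0=R.from_quat(s['ee_rot']).as_matrix();P0=s['position'];print(P0,s['gripper_width'],s['contact_force'],s['wrist_torque'])
P,T=tgt(8,3,.26)
print(move(P0,T0,P,T))
i=cv2.imread("pics/w6.png")
# predicted cover corners under rigid grasp and slot/bridge pixels
q=lambda x,y,z:P0+T0@np.array([-y,-x,8.3-z])
print("plate front top corners, lip front top corners, rib", w2px("wrist",[q(-75,-45,5),q(-75,45,5),q(-89,-35,4),q(-89,35,4)],s))
_,_,_,ex=rotT(0);ey=np.array([-ex[1],ex[0],0])
print("bridge rear top corners, front",w2px("wrist",[SLOT+a*ex+b*ey+[0,0,18] for a in(0,-12) for b in (-56,56)],s))
cv2.imwrite("pics/w6v.png",cv2.convertScaleAbs(i,alpha=1.4))
E
```

```text
[536.206 156.443 161.858] 12.880843746888141 [ 0.425  0.012 -2.583] [-0.122  0.739 -0.054]
(array([-1.281, 13.661, 45.986]), array([-0.03 ,  0.007,  0.005]))
plate front top corners, lip front top corners, rib [[474.891 163.095]
 [451.582 319.905]
 [499.288 182.665]
 [478.073 303.697]]
bridge rear top corners, front [[503.318 135.273]
 [474.713 301.074]
 [526.866 135.86 ]
 [494.143 303.966]]
```

View pics/w6v.png

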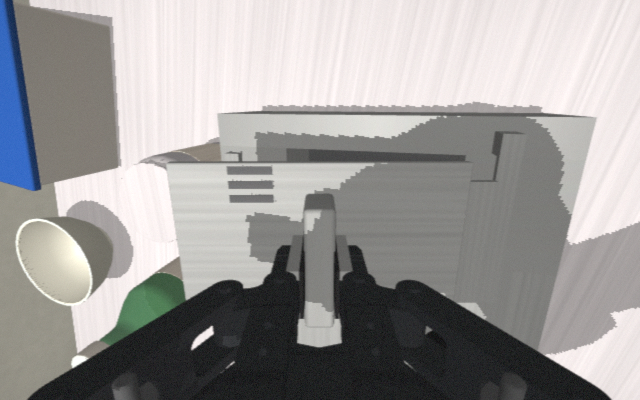

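```bash
python3 - <<'E'
import cv2
g=cv2.cvtColor(cv2.imread("pics/w6.png"),cv2.COLOR_BGR2GRAY)
print("u 462..530")
for v in (128,130,132,134,136,140,145,150,158,160,162,164,168,174,178,180,182,184,188,194):print(v,*g[v,462:531])
E
```

```text
u 462..530
128 89 90 89 90 89 89 90 91 91 91 91 91 89 91 91 92 91 90 90 90 90 90 91 89 89 90 90 90 91 90 92 91 90 91 89 90 91 87 91 90 90 89 89 92 89 91 89 89 90 90 89 91 91 90 91 89 89 89 91 89 89 90 90 91 91 88 90 89 90
130 90 91 92 92 89 90 89 89 93 91 89 91 91 89 90 91 92 90 90 91 90 92 91 91 89 91 90 89 92 89 91 91 89 90 88 89 90 88 90 90 89 89 88 87 88 90 88 87 88 88 89 87 87 87 90 88 90 90 88 90 90 91 90 89 89 89 90 90 90
132 90 90 91 89 90 91 91 90 90 90 92 92 92 92 91 89 90 90 89 91 92 91 90 91 90 91 91 90 91 92 90 90 80 62 55 52 55 58 63 62 63 65 66 64 63 64 64 62 66 67 67 64 67 67 65 66 69 74 78 83 88 87 90 90 89 91 90 90 90
134 92 88 90 91 89 89 91 91 89 92 89 92 90 91 89 90 89 90 91 90 88 89 89 90 90 90 89 90 91 89 91 88 73 59 51 54 53 50 52 54 59 79 91 94 92 95 96 93 92 88 89 89 90 89 87 87 85 87 84 86 85 87 87 88 90 92 91 88 91
136 89 90 89 87 88 90 87 89 91 89 88 91 89 91 90 89 89 89 91 90 90 87 89 86 89 90 90 89 89 89 90 83 68 52 51 52 52 52 52 51 63 82 95 94 94 97 96 95 93 93 90 92 95 95 97 94 95 95 93 93 94 94 93 94 93 92 89 89 90
140 90 90 90 91 90 90 88 91 88 89 
[... 2430 characters left out ...]
4 93 90 91 92 90 93 91 90 90 88 87 90 88 89 89 87 86 89 89 90 89 88
184 93 91 92 92 92 92 93 91 89 90 92 90 92 91 92 92 95 91 92 90 89 90 94 94 94 91 91 90 92 92 92 93 91 89 90 91 90 91 93 93 90 90 89 91 92 92 91 93 92 90 89 92 93 93 91 89 88 88 89 87 88 87 90 89 89 90 90 87 88
188 90 91 91 92 93 90 91 88 88 89 91 91 93 91 94 93 92 89 90 88 91 90 93 93 93 93 92 91 93 92 93 92 92 91 91 92 91 92 93 90 90 91 91 90 93 92 93 93 90 91 93 91 94 91 87 89 87 86 89 90 88 88 88 88 88 89 89 90 87
194 94 96 95 94 95 95 89 89 89 91 92 93 93 93 92 93 93 89 91 92 92 93 94 93 93 91 90 90 91 94 93 91 92 90 91 91 91 90 91 92 90 89 91 92 93 88 90 91 92 92 92 91 90 90 88 89 88 89 88 90 87 89 88 88 87 89 87 90 86
```

```bash
python3 - <<'E'
from h import *
s=arm.read_state();T0=R.from_quat(s['ee_rot']).as_matrix();P0=s['position']
for a in [(8,30,.22),(8,8,.22),(8,2.5,.22),(-13,2.5,.22)]:
    P,T=tgt(*a);print(a,P,*move(P0,T0,P,T))
E
```

```text
(8, 30, 0.22) [535.985 157.74  137.522] [-1.35   6.201 23.414] [-0.314  0.007  0.005]
(8, 8, 0.22) [535.985 157.74  115.522] [-1.334 11.94  44.652] [-0.314  0.007  0.005]
(8, 2.5, 0.22) [535.985 157.74  110.022] [-1.33  13.375 49.962] [-0.314  0.007  0.005]
(-13, 2.5, 0.22) [515.246 154.436 110.022] [-1.347 33.647 44.484] [-0.314  0.007  0.005]
```

Request:
{"fn": "step_arm", "kwargs": {
  "motion": [
    {"dr": [-0.1, 0, 0], "slide": [-1.3, 3, 12], "jaw": 10},
    {"dr": [-0.2, 0, 0], "slide": [-1.3, 6, 24], "jaw": 10},
    {"dr": [-0.31, 0, 0], "slide": [-1.3, 9, 35], "jaw": 10},
    {"dr": [-0.31, 0, 0], "slide": [-1.3, 11, 41], "jaw": 10},
    {"dr": [-0.31, 0, 0], "slide": [-1.3, 12, 44.7], "jaw": 10},
    {"dr": [-0.31, 0, 0], "slide": [-1.3, 12, 44.7], "jaw": 10},
    {"dr": [-0.31, 0, 0], "slide": [-1.3, 12, 44.7], "jaw": 10},
    {"dr": [-0.31, 0, 0], "slide": [-1.3, 12, 44.7], "jaw": 10}
  ]
}}

```text
clock: 14.45
position: [535.3, 157.5, 114.4]
ee_rot: [0.757, -0.645, 0.071, -0.083]
contact_force: [-0.6, -0.7, -3.0]
gripper_width: 12.6
grasp_force: 60.4
```

```bash
cat > go.py <<'E'
from h import *
import sys
s=arm.read_state();T0=R.from_quat(s['ee_rot']).as_matrix();P0=s['position']
print(P0,s['contact_force'],s['wrist_torque'],s['gripper_width'])
print("pitch,yaw",np.arcsin(-T0[2,1]),np.arctan2(-T0[1,1],-T0[0,1]))
lip=P0+T0@np.array([0,89,8.3])-SLOT;c,n=np.cos(YAW),np.sin(YAW);print("lip in slot",lip[0]*c+lip[1]*n,-lip[0]*n+lip[1]*c,lip[2])
for a in sys.argv[1:]:
    a=eval(a);P,T=tgt(*a);print(a,*move(P0,T0,P,T))
E
python3 go.py "(8,2.5,.22)" "(-13,2.5,.22)" "(-10,2.5,.22)"
```

```text
[535.318 157.477 114.437] [-0.576 -0.657 -3.008] [-0.034  0.598  0.   ] 12.58862499957462
pitch,yaw 0.2190139283090858 0.15916820827984254
lip in slot 7.273271184272977 -0.2539831557041091 6.998195338077778
(8, 2.5, 0.22) [-0.154  0.276  4.461] [0.007 0.002 0.008]
(-13, 2.5, 0.22) [-0.178 20.774 -0.102] [0.007 0.002 0.008]
(-10, 2.5, 0.22) [-0.175 17.846  0.55 ] [0.007 0.002 0.008]
```

Request:
{"fn": "step_arm", "kwargs": {
  "motion": [
    {"dr": [0, 0, 0], "slide": [0, 0, 2.2], "jaw": 10},
    {"dr": [0, 0, 0], "slide": [0, 0.2, 4.4], "jaw": 10},
    {"dr": [0, 0, 0], "slide": [0, 3, 3.8], "jaw": 10},
    {"dr": [0, 0, 0], "slide": [0, 7, 2.9], "jaw": 10},
    {"dr": [0, 0, 0], "slide": [0, 11, 2], "jaw": 10},
    {"dr": [0, 0, 0], "slide": [0, 15, 1.1], "jaw": 10},
    {"dr": [0, 0, 0], "slide": [0, 17.8, 0.5], "jaw": 10},
    {"dr": [0, 0, 0], "slide": [0, 17.8, 0.5], "jaw": 10}
  ]
}}

```text
clock: 15.45
position: [517.9, 154.5, 109.7]
ee_rot: [0.757, -0.645, 0.071, -0.083]
contact_force: [0.1, -0.4, -3.0]
gripper_width: 12.9
grasp_force: 60.4
```

```bash
python3 go.py "(-14,2,.22)" "(-15,2,.22)"
```

```text
[517.859 154.55  109.699] [ 0.124 -0.397 -3.023] [-0.08   0.61  -0.028] 12.942758500005842
pitch,yaw 0.21814668653962516 0.1593574339848032
lip in slot -10.452734455139455 -0.4174793363218381 2.3342139722209083
(-14, 2, 0.22) [-0.303  3.551 -0.606] [ 0.013 -0.001  0.009]
(-15, 2, 0.22) [-0.304  4.527 -0.823] [ 0.013 -0.001  0.009]
```

Request:
{"fn": "step_arm", "kwargs": {
  "motion": [
    {"dr": [0, 0, 0], "slide": [-0.3, 1.2, -0.2], "jaw": 10},
    {"dr": [0, 0, 0], "slide": [-0.3, 2.3, -0.4], "jaw": 10},
    {"dr": [0, 0, 0], "slide": [-0.3, 3.2, -0.5], "jaw": 10},
    {"dr": [0, 0, 0], "slide": [-0.3, 4, -0.7], "jaw": 10},
    {"dr": [0, 0, 0], "slide": [-0.3, 4.6, -0.8], "jaw": 10},
    {"dr": [0, 0, 0], "slide": [-0.3, 5, -0.9], "jaw": 10},
    {"dr": [0, 0, 0], "slide": [-0.3, 5, -0.9], "jaw": 10},
    {"dr": [0, 0, 0], "slide": [-0.3, 5, -0.9], "jaw": 10}
  ]
}}

```text
clock: 16.45
position: [514.9, 155.0, 110.4]
ee_rot: [0.757, -0.644, 0.072, -0.085]
contact_force: [6.2, -1.5, -5.4]
gripper_width: 12.8
grasp_force: 60.0
```

```bash
python3 go.py "(-16,1,.16)" "(-16,.5,.11)"
```

```text
[514.929 154.967 110.431] [ 6.177 -1.528 -5.42 ] [-0.626 -1.467 -0.18 ] 12.839331220800204
pitch,yaw 0.22229426163142252 0.15980324748036104
lip in slot -13.16567735205375 0.429569959336213 2.7131603874770747
(-16, 1, 0.16) [0.579 2.799 6.602] [-0.446  0.009  0.013]
(-16, 0.5, 0.11) [ 0.585  2.884 11.559] [-0.804  0.009  0.013]
```

```bash
python3 go.py "(-13.5,1,.17)" "(-13.5,.5,.12)" "(-13.5,.5,.1)"
```

```text
[514.929 154.967 110.431] [ 6.177 -1.528 -5.42 ] [-0.626 -1.467 -0.18 ] 12.839331220800204
pitch,yaw 0.22229426163142252 0.15980324748036104
lip in slot -13.16567735205375 0.429569959336213 2.7131603874770747
(-13.5, 1, 0.17) [0.583 0.393 6.26 ] [-0.375  0.009  0.013]
(-13.5, 0.5, 0.12) [ 0.589  0.433 11.216] [-0.733  0.009  0.013]
(-13.5, 0.5, 0.1) [ 0.592  0.467 13.003] [-0.876  0.009  0.013]
```

Request:
{"fn": "step_arm", "kwargs": {
  "motion": [
    {"dr": [-0.1, 0, 0], "slide": [0, -0.8, 2], "jaw": 10},
    {"dr": [-0.22, 0, 0], "slide": [0, -0.8, 4], "jaw": 10},
    {"dr": [-0.37, 0, 0], "slide": [0, -0.8, 6], "jaw": 10},
    {"dr": [-0.5, 0, 0], "slide": [0, -0.8, 8], "jaw": 10},
    {"dr": [-0.62, 0, 0], "slide": [0, -0.8, 9.6], "jaw": 10},
    {"dr": [-0.73, 0, 0], "slide": [0, -0.8, 11], "jaw": 10},
    {"dr": [-0.73, 0, 0], "slide": [0, -0.8, 11], "jaw": 10},
    {"dr": [-0.73, 0, 0], "slide": [0, -0.8, 11], "jaw": 10}
  ]
}}

```text
clock: 17.45
position: [517.0, 155.2, 99.3]
ee_rot: [0.76, -0.647, 0.038, -0.045]
contact_force: [5.7, 1.3, -0.3]
gripper_width: 12.9
grasp_force: 60.8
```

```bash
python3 go.py "(-13.5,.5,.09)"
```

```text
[517.031 155.214  99.311] [ 5.651  1.3   -0.302] [ 0.445 -1.19  -0.15 ] 12.931819194402308
pitch,yaw 0.11813704511000978 0.15940266129583533
lip in slot -13.472959428949547 0.3688874250624685 0.5795004527958412
(-13.5, 0.5, 0.09) [ 0.49  -0.161  2.583] [-0.202  0.004  0.01 ]
```

Request:
{"fn": "step_arm", "kwargs": {
  "motion": [
    {"dr": [-0.1, 0, 0], "slide": [0, -0.1, 1.3], "jaw": 10},
    {"dr": [-0.2, 0, 0], "slide": [0, -0.2, 2.6], "jaw": 10},
    {"dr": [-0.2, 0, 0], "slide": [0, -0.2, 2.6], "jaw": 10},
    {"dr": [-0.2, 0, 0], "slide": [0, -0.2, 2.6], "jaw": 10},
    {"dr": [-0.2, 0, 0], "slide": [0, -0.2, 2.6], "jaw": 10},
    {"dr": [-0.2, 0, 0], "slide": [0, -0.2, 2.6], "jaw": 10},
    {"dr": [-0.2, 0, 0], "slide": [0, -0.2, 2.6], "jaw": 10},
    {"dr": [-0.2, 0, 0], "slide": [0, -0.2, 2.6], "jaw": 10}
  ]
}}

```text
clock: 18.45
position: [517.1, 155.1, 97.8]
ee_rot: [0.76, -0.648, 0.029, -0.034]
contact_force: [-0.4, 0.8, 7.7]
gripper_width: 12.7
grasp_force: 62.0
```

```bash
python3 go.py "(-13.5,0,.06)"
```

```text
[517.13  155.134  97.76 ] [-0.374  0.762  7.741] [ 0.404 -0.494 -0.097] 12.670023515237382
pitch,yaw 0.09033252579884984 0.15959929694820843
lip in slot -13.874155774245516 0.25609899826979055 1.4647734386540634
(-13.5, 0, 0.06) [ 0.396 -0.451  4.195] [-0.217  0.004  0.011]
```

Request:
{"fn": "step_arm", "kwargs": {
  "motion": [
    {"dr": [0, 0, 0], "slide": [0, 0, -1.5], "jaw": 10},
    {"dr": [0, 0, 0], "slide": [0, 0, -1.5], "jaw": 30},
    {"dr": [0, 0, 0], "slide": [0, 0, -1.5], "jaw": 45},
    {"dr": [0, 0, 0], "slide": [0, 0, -1.5], "jaw": 45},
    {"dr": [0, 0, 0], "slide": [0, 0, -1.5], "jaw": 45},
    {"dr": [0, 0, 0], "slide": [0, 0, -30], "jaw": 45},
    {"dr": [0, 0, 0], "slide": [0, 0, -70], "jaw": 45},
    {"dr": [0, 0, 0], "slide": [0, 0, -90], "jaw": 45}
  ]
}}

```text
clock: 19.45
position: [509.2, 153.7, 188.1]
ee_rot: [0.76, -0.648, 0.029, -0.035]
contact_force: [-0.1, -0.5, -0.4]
gripper_width: 44.9
grasp_force: 0.0
```

```bash
python3 - <<'E'
from h import *
s=snap('w7');T0=R.from_quat(s['ee_rot']).as_matrix();P0=s['position'];print(P0,s['contact_force'])
i=cv2.imread("pics/w7.png")
ex=np.array([np.cos(YAW),np.sin(YAW),0]);ey=np.array([-ex[1],ex[0],0])
W=lambda x,y,z:SLOT+x*ex+y*ey+[0,0,z]
# predicted corners if lip at (-14,0,0), pitch t
for t in (0,.07,.1):
    c,n=np.cos(t),np.sin(t);Q=lambda x,y,z:W(-14+c*(x+89)-n*z,y,n*(x+89)+c*z)
    print(t,w2px("wrist",[Q(75,-45,5),Q(-75,-45,5),Q(7,-30,31),Q(-7,-30,31)],s).round(1).tolist())
cv2.imwrite("pics/w7v.png",cv2.convertScaleAbs(i[50:400],alpha=1.4))
# plan press point: 138 behind slot, above
T,_,_,_=rotT(0)
for z in (40,12): print(z,*move(P0,T0,W(139,0,z),T))
E
```

```text
[509.233 153.72  188.138] [-0.131 -0.463 -0.359]
0 [[227.8, 137.4], [416.3, 139.5], [306.8, 163.3], [325.9, 163.6]]
0.07 [[223.2, 139.1], [417.1, 139.7], [308.9, 165.1], [328.7, 165.2]]
0.1 [[221.5, 139.8], [417.4, 139.7], [310.1, 165.9], [330.2, 165.9]]
40 [  0.372 -66.527  74.478] [-0.65   0.004  0.009]
12 [  0.387 -63.987 102.363] [-0.65   0.004  0.009]
```

View pics/w7v.png

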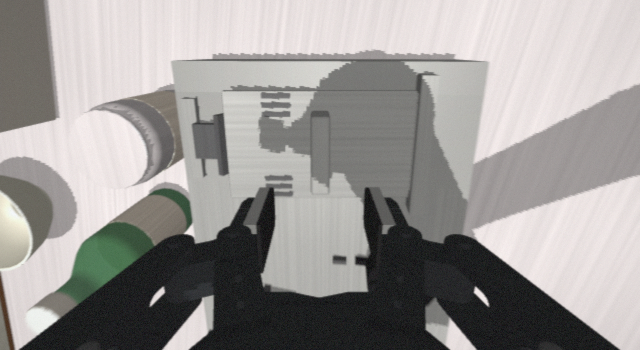

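```bash
cat > press.py <<'E'
from h import *
import sys
s=arm.read_state();T0=R.from_quat(s['ee_rot']).as_matrix();P0=s['position']
ex=np.array([np.cos(YAW),np.sin(YAW),0]);d=P0-SLOT
print("tcp in slot",d@ex,-d[0]*ex[1]+d[1]*ex[0],d[2],s['contact_force'])
for a in sys.argv[1:]:
    x,z=eval(a);print(a,*move(P0,T0,SLOT+x*ex+[0,0,z],rotT(0)[0]))
E
python3 press.py "(126,60)" "(126,24)"
```

```text
tcp in slot 67.04498119242582 0.5595046471533642 110.39161210645841 [-0.518 -0.023  2.147]
(126,60) [  0.749 -53.923  55.741] [-0.678  0.012  0.013]
(126,24) [  0.807 -50.517  91.58 ] [-0.678  0.012  0.013]
```

Request:
{"fn": "step_arm", "kwargs": {
  "motion": [
    {"dr": [-0.3, 0, 0], "slide": [0, -25, 10], "jaw": 0},
    {"dr": [-0.68, 0, 0], "slide": [0.7, -54, 30], "jaw": 0},
    {"dr": [-0.68, 0, 0], "slide": [0.7, -54, 56], "jaw": 0},
    {"dr": [-0.68, 0, 0], "slide": [0.7, -54, 56], "jaw": 0},
    {"dr": [-0.68, 0, 0], "slide": [0.7, -54, 56], "jaw": 0},
    {"dr": [-0.68, 0, 0], "slide": [0.8, -52, 76], "jaw": 0},
    {"dr": [-0.68, 0, 0], "slide": [0.8, -50.5, 88], "jaw": 0},
    {"dr": [-0.68, 0, 0], "slide": [0.8, -50.5, 91.5], "jaw": 0}
  ]
}}

```text
clock: 20.5
position: [566.1, 161.7, 99.4]
ee_rot: [0.761, -0.649, -0.002, 0.003]
contact_force: [-3.7, 0.2, 6.5]
gripper_width: -0.1
grasp_force: 3.9
```

```bash
python3 press.py "(126,10)"
```

```text
tcp in slot 123.37898223018045 -0.8230908548437306 19.43913631377194 [-3.676  0.208  6.463]
(126,10) [-0.827 -2.692  9.419] [ 0.053 -0.006  0.01 ]
```

Request:
{"fn": "step_arm", "kwargs": {
  "motion": [
    {"dr": [0, 0, 0], "slide": [0, -1, 3], "jaw": 0},
    {"dr": [0, 0, 0], "slide": [0, -1, 5], "jaw": 0},
    {"dr": [0, 0, 0], "slide": [0, -1, 7], "jaw": 0},
    {"dr": [0, 0, 0], "slide": [0, -1, 9], "jaw": 0},
    {"dr": [0, 0, 0], "slide": [0, -1, 11], "jaw": 0},
    {"dr": [0, 0, 0], "slide": [0, -1, 13], "jaw": 0},
    {"dr": [0, 0, 0], "slide": [0, -1, 14], "jaw": 0},
    {"dr": [0, 0, 0], "slide": [0, -1, 14], "jaw": 0}
  ]
}}

```text
clock: 21.5
position: [567.7, 162.1, 85.2]
ee_rot: [0.761, -0.649, -0.002, 0.003]
contact_force: [-0.5, 0.5, 1.5]
gripper_width: -0.2
grasp_force: 0.6
```

```bash
python3 press.py
```

```text
tcp in slot 125.02024952487461 -0.6690506202517454 5.169583564983483 [-0.519  0.522  1.523]
```

Request:
{"fn": "step_arm", "kwargs": {
  "motion": [
    {"dr": [0, 0, 0], "slide": [0, 0, 1], "jaw": 0},
    {"dr": [0, 0, 0], "slide": [0, 0, 2.5], "jaw": 0},
    {"dr": [0, 0, 0], "slide": [0, 0, 2.5], "jaw": 0},
    {"dr": [0, 0, 0], "slide": [0, 0, 0], "jaw": 0},
    {"dr": [0, 0, 0], "slide": [0, 10, -30], "jaw": 0},
    {"dr": [0, 0, 0], "slide": [0, 35, -80], "jaw": 0},
    {"dr": [0, 0, 0], "slide": [0, 60, -120], "jaw": 0},
    {"dr": [0, 0, 0], "slide": [0, 60, -120], "jaw": 0}
  ]
}}

```text
clock: 22.5
position: [509.6, 153.3, 209.2]
ee_rot: [0.761, -0.648, -0.001, -0.001]
contact_force: [-0.1, 0.5, -0.3]
gripper_width: 0.1
grasp_force: 0.0
```

Request:
{"fn": "step_arm", "kwargs": {
  "motion": [
    {"dr": [0, 0, 0], "slide": [0, 0, 0], "jaw": 0},
    {"dr": [0, 0, 0], "slide": [0, 0, 0], "jaw": 0},
    {"dr": [0, 0, 0], "slide": [0, 0, 0], "jaw": 0},
    {"dr": [0, 0, 0], "slide": [0, 0, 0], "jaw": 0},
    {"dr": [0, 0, 0], "slide": [0, 0, 0], "jaw": 0},
    {"dr": [0, 0, 0], "slide": [0, 0, 0], "jaw": 0},
    {"dr": [0, 0, 0], "slide": [0, 0, 0], "jaw": 0},
    {"dr": [0, 0, 0], "slide": [0, 0, 0], "jaw": 0}
  ]
}}

```text
clock: 23.5
position: [509.0, 152.7, 205.7]
ee_rot: [0.761, -0.649, -0.002, 0.003]
contact_force: [0.9, 0.6, -0.8]
gripper_width: -0.1
grasp_force: 0.0
```

```bash
python3 - <<'E'
from h import *
s=snap('w8');print(s['position'],s['contact_force'])
ex=np.array([np.cos(YAW),np.sin(YAW),0]);ey=np.array([-ex[1],ex[0],0])
W=lambda x,y,z:SLOT+x*ex+y*ey+[0,0,z]
for t in (0,.03,.07,.1):
    c,n=np.cos(t),np.sin(t);Q=lambda x,y,z:W(-14+c*(x+89)-n*z,y,n*(x+89)+c*z)
    print(t,w2px("wrist",[Q(75,-45,5),Q(-75,-45,5),Q(7,-30,31),Q(-7,-30,31),Q(75,45,5)],s).round(1).tolist())
print("nose,strip rear",w2px("wrist",[W(144.5,-25,8),W(144.5,25,8)],s).round(1).tolist())
q=w2px("wrist",[W(146,-20,5)],s)[0].astype(int)
i=cv2.imread("pics/w8.png");g=cv2.cvtColor(i,cv2.COLOR_BGR2GRAY)
t0=cv2.imread("pics/top0.png");t1=optics.get_image("top");cv2.imwrite("pics/top1.png",t1)
for n,(u,v) in dict(pan=(172,180),oil=(199,130),can=(236,133),jar=(358,122),mill=(338,143),ram=(341,237)).items():
    print(n,cv2.absdiff(t0,t1)[v-10:v+10,u-10:u+10].mean())
u,v=q;print(range(u-16,u+16))
for k in range(v-30,v+24,3):print(k,*g[k,u-16:u+16])
E
```

```text
[509.003 152.678 205.744] [ 0.947  0.649 -0.835]
0 [[218.3, 137.4], [395.3, 137.4], [297.2, 160.5], [315.2, 160.5], [227.5, 235.1]]
0.03 [[216.8, 138.1], [395.6, 137.4], [298.3, 161.2], [316.4, 161.1], [226.2, 237.4]]
0.07 [[214.9, 139.0], [396.1, 137.5], [299.9, 162.1], [318.2, 161.9], [224.8, 240.4]]
0.1 [[213.7, 139.7], [396.4, 137.5], [301.2, 162.8], [319.8, 162.5], [223.8, 242.9]]
nose,strip rear [[225.9, 161.4], [230.8, 216.1]]
pan 37.56166666666667
oil 1.105
can 1.305
jar 1.0941666666666667
mill 1.2958333333333334
ram 1.1733333333333333
range(209, 241)
136 136 140 137 138 138 137 138 137 139 139 139 136 134 132 115 99 119 134 137 137 134 136 137 137 138 137 139 134 114 99 122 136
139 138 137 137 138 138 137 138 140 137 132 131 136 136 137 134 135 137 137 135 135 135 136 137 138 135 136 136 136 136 137 136 136
142 131 131 131 130 132 133 132 131 131 130 132 133 137 137 137 138 135 137 138 136 135 138 138 137 137 138 136 135 136 138 138 135
145 129 129 131 131 128 130 130 130 130 130 132 136 137 141 140 140 140 139 138 138 137 139 139 137 140 138 139 140 140 141 139 139
148 130 
[... 955 characters left out ...]
8 141 139 138 139 140 139
172 65 62 56 51 49 50 52 49 52 50 47 46 49 48 49 50 50 63 83 116 131 132 134 134 134 132 134 134 131 133 133 134
175 65 65 59 50 48 49 48 51 48 45 45 48 50 49 48 51 48 60 107 131 134 136 136 136 137 135 134 137 134 137 134 136
178 68 64 58 52 49 50 53 47 49 52 47 51 48 48 49 49 49 52 69 87 113 129 135 134 133 135 133 134 135 134 135 135
181 65 67 62 55 49 49 50 49 49 50 49 51 48 49 45 50 50 51 63 83 116 130 133 135 133 131 132 130 131 130 133 131
184 66 66 67 56 50 50 51 48 46 50 52 48 49 47 48 48 49 50 60 81 115 133 133 134 135 134 134 134 134 132 132 133
187 65 65 65 57 51 50 51 48 46 51 51 47 50 50 50 49 52 49 53 79 117 132 133 132 133 134 135 133 134 133 134 133
```

The catch's dark nose edge (u≈226) now lies over the plate's rear edge (u≈220). The plate corner matches the flat pose, and the other objects checked haven't moved; the arm hides the pan in the top view, but it went nowhere near it. Handing in.

```bash
python3 -c "
from bench import arm
print(arm.job_done())"
```

```text
the job is handed in; nothing more can be done
None
```

The job is handed in: the cover is hooked under the bridge and snapped flat under the catch, and the gas wheel pointer lines up with the mark to within about 0.02 rad. I saw no sign that anything else was moved, though the arm hid the pan in the last picture.

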